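Load a roller hanger on the gravity rail

TASK

Hook the roller hanger onto the upper end of the sloped bar, setting its wheels gently down on the bar by feel while you still hold it. Then, keeping the wheels on the bar without forcing, push it downhill past the sprung gate and let go straight after the gate, so that it rolls by itself to the stop at the low end. Leave the steel cup, the magnet and the small pot where they are.

Things in the scene. Friction and masses are not known exactly. Their poses are not given: they have to be found in the camera images.
- hanger_tab (a point): Centre of the gripping tab on top of the loose roller hanger: flat plate 44 mm long (hanger x), 10 mm thick (hanger y), 40 mm high (grip firmly), its centre 172 mm above the hanger's underside. Below it a bridge 60 mm long at z = 146 to 152 mm over the wheels. Hanger axes: x = running direction (downhill on the bar), y = towards its spine, z up.
- hanger: Steel and aluminium roller hanger, 0.39 to 0.57 kg, standing upright; origin at the underside of its load plate (80 x 52 x 16 mm). A C open towards -y: an upright spine plate (72 mm long in x, y = 19 to 25 mm) joins the load plate to the bridge and tab on top. Two free wheels hang under the bridge.
- hanger_tread (a point): Point midway under the two wheel treads, 60 mm below the tab centre (hanger z = 112 mm); lies on the middle of the bar's top edge when seated. Wheels: axles at x = -18 and +18 mm, z = 124 mm; tread radius 12 mm, 13 mm wide between flanges of radius 16 mm (flange bottoms at z = 108 mm), centred on y = 0. Axes of the hanger.
- striker_pin (a point): Centre of the hanger's striker pin, 8 mm thick, under the wheels at hanger z = 50 mm, x = 0, reaching from the spine across to y = -9 mm. The bar (20 mm high) must enter the open side of the hanger between this pin (top at z = 54 mm) and the wheel flanges (bottom at z = 108 mm). Axes of the hanger.
- stand: Fixed stand, origin on the table under mid bar; x = downhill (horizontal), y = side where the hanger's spine goes, z up. Steel bar on edge, 8 mm thick, 20 mm high, falling 8 degrees (0.1396 rad) to +x; top edge 175 mm up at x = 0, but clamped up to 12 mm higher or lower: not measured, to be felt or seen (slope fixed). Posts at x = -192 and +192 mm, 22 mm above the nominal bar.
- loading_place (a point): Where hanger_tread goes when the hanger is put on: middle of the bar's top edge near the upper post, uphill of the gate (stand x = -114 mm), at nominal bar height (true height up to 12 mm off, as for the whole bar). Axes of the stand, not tilted with the bar.
- gate_place (a point): Hinge of the sprung gate, 24 mm below the bar's top edge (nominal height). Flap 12 mm wide, 4 mm thick, hanging 44 mm down; swings downhill only, when the striker pin pushes it with about 2.5 to 5 N, and springs back behind it. The hanger is through once hanger_tread is 40 mm or more downhill (stand +x) of this point. Axes of the stand.
- home_place (a point): Where hanger_tread lies when the hanger has rolled against the stop block at the low end (stand x = +111 mm), at nominal bar height. Axes of the stand.
- steel_cup: Galvanised steel cup, 65 mm wide, 64 mm high, origin under its centre; to be left alone.
- magnet_square: Flat triangular welding magnet, 66 x 96 x 17 mm, origin under its centre; to be left alone.
- earplug_pot: Small round pot with a screw lid, 50 mm wide, 42 mm high, origin under its centre; to be left alone.
Mind the look-alikes: they are no part of the job. Of the things like the hanger, leave any that is blue; of the rest the smaller one is meant.

How it is judged:
By the outcome, as a careful person would: the job done as asked, in the order asked, and still so for the second after the job is handed in, with the robot touching nothing.
It also fails if it takes over 61 s, if anything falls off the work surface, if the arm or the gripper's body presses on something with over 40 N, if the wrist force passes 120 N, or if a joint passes its speed limit or range.

ROBOT

A 6-joint arm with a two-finger parallel gripper is mounted at the origin on a cart in front of the work surface, level with it; the furniture and walls round the work are solid. World frame = base frame: x ahead of the robot, y to its left, z up, the work surface at z = 0. Lengths are in m, angles in rad, forces in N, time in s.
With the tool pointing down it reaches from about 0.425 to 0.95 m from the base axis. Payload 3.5 kg.
Tool frame: the origin (TCP) lies at the very end of the fingers, on their centre line; the grasp point (between the pads) lies 19 mm behind it; y points along the fingers, z is the direction in which the jaws open and shut, and the axes are right-handed (so a half turn about y gives the same grasp; the last joint's range is limited). The gripper opens to 85 mm and grips with 20 to 120 N. Pads are 22 mm wide; open, the fingers measure 114 mm over their backs; the gripper's body (76 mm by 85 mm) begins 54 mm behind the grasp point. The pads swing forward as they close: fully open they stand 13 mm farther back than shut.
Start: joints at [1.056, 0.286, 1.577, -0, 1.279, -0.15], TCP at [0.241, 0.631, 0.231] pointing down, gripper open.
Joint ranges: [-2.77, 2.77], [-0.9, 2.22], [0.21, 2.48], [-1.53, 4.67], [0.24, 2.81], [-2.84, 2.84]. Speed limits (rad/s): [2.79, 2.79, 3.14, 3.14, 3.14, 3.14].

INTERFACE

Orientations are given as a unit quaternion [x, y, z, w].
In Python, from plant import ctrl gives the robot as it stands. The module is installed in compiled form; this text tells all that it offers.
- The arm moves only by the tool jog_arm, never from a script. Its argument "deltas" is a list of rows, each a list of 3 entries, a list of its own where there are three numbers: the turn, a rotation vector about the tool's x, y, z in rad, then the shift along the tool's x, y, z in m, then the opening, from 0 (shut) to 1 (fully open). In form: [[[wx, wy, wz], [dx, dy, dz], gripper], ...]. A call has 1 to 10 rows; each row is the pose to reach, as a shift and turn from the pose measured when the call began, along the tool's axes at that moment; what a row does not reach only later rows make up. A row lasts 1/12 s, in which the tool goes at most 41.7 mm and 7.16 degrees, less where a joint would pass 70% of its speed; a pose out of reach is approached as far as the arm can. A call with a gripper value outside its range is refused whole. The fingers move at their own pace and stop on an object; "force" is the grip in N (left out, the last holds). Time passes only in rows, so rows that repeat a pose let the fingers close. It gives the time, the measured TCP pose, the force and the opening at its end, in the units of the state.
- ctrl.get_state(): the state, without advancing time (a new reading comes with each control period).
- ctrl.read_camera(name): name is "scene" or "top" or "wrist"; returns a dict with "pixels" (480x640x3 uint8, blue, green, red), "range_z" (480x640 float32, m along the optical axis (not along the pixel's ray), 0 where there is no reading), "fx", "fy", "cx", "cy" (pixels), "T" (4x4, takes a point from camera to world coordinates); the wrist camera has in their place "mount" (4x4, takes a point from camera to tool coordinates, whose origin is the TCP and whose axes are the tool frame's). Camera axes: x right, y up, looking along -z (the intrinsics and any distortion apply to the point x, -y, -z); pixel columns grow to the right and rows downward; lengths in m; the calibration is good to about 2 mm. A picture is of the moment at which its call begins: read the wrist's pose just before it.
- ctrl.sign_off(): hands the job in, once; it reports no verdict.
The state is a dict: "time": time; "qpos": joint angles; "dq": joint speeds; "joint_efforts": joint torques, N m; "eef_pos": TCP position; "tcp_rot": TCP orientation; "contact_force": force on the tool from outside, world axes, zero at the start; "wrist_torque": the same for the moment, N m; "opening": opening from 0.0 (shut) to 1.0 (fully open).
Only numpy, scipy, OpenCV 4.12 (cv2) and the standard library are available. Lean on these libraries where they do the work, as an engineer would, in place of code of your own. Each camera call takes 0.05 s, during which the arm holds its last target.

## Working session

There is one attempt and no reset: what is moved stays moved. The work goes in short steps, Python scripts to look and compute and a tool call to move; the robot and the scene stay as the last step left them, time stands still between calls to the robot, and variables do not carry over. Pictures are saved under pics/ and viewed, and the job is handed in when it is done.

Besides the shell and the picture viewer there is one more tool, called after "Request:" as name(argument=value, ...) on one line, values as JSON. jog_arm: Moves the arm, as the interface text tells. Its arguments: {"type":"object","properties":{"deltas":{"type":"array","items":{"type":"array"}},"force":{"type":"number"}},"required":["deltas"]}

```bash
mkdir -p pics; cat > h.py <<'E'
import numpy as np, cv2
from plant import ctrl
from scipy.spatial.transform import Rotation as R
def cam(n):
    s=ctrl.get_state(); c=ctrl.read_camera(n)
    if n=="wrist":
        T=np.eye(4);T[:3,:3]=R.from_quat(s["tcp_rot"]).as_matrix();T[:3,3]=s["eef_pos"]
        c["T"]=T@c["mount"]
    return c
def pts(c):
    z=c["range_z"];v,u=np.mgrid[0:480,0:640]
    P=np.stack([(u-c["cx"])/c["fx"]*z,-(v-c["cy"])/c["fy"]*z,-z],-1)
    W=P@c["T"][:3,:3].T+c["T"][:3,3]; W[z<=0]=np.nan
    return W
E
python3 - <<'E'
from h import *
s=ctrl.get_state();print(s)
for n in("scene","top","wrist"):
    c=cam(n);cv2.imwrite(f"pics/{n}0.png",c["pixels"]);np.savez(f"pics/{n}0.npz",**{k:v for k,v in c.items()})
    print(n,[k for k in c],c["fx"],c["fy"],c["cx"],c["cy"],np.round(c["T"],3).tolist())
E
```

```text
{'time': 0.0, 'qpos': array([ 1.05602011e+00,  2.87205406e-01,  1.57815925e+00, -2.79589726e-06,
        1.27861625e+00, -1.49989457e-01]), 'dq': array([-0.00025289,  0.00010939,  0.00204258,  0.00072409,  0.00106194,
       -0.00126408]), 'joint_efforts': array([-1.29203654e-04, -4.05974507e+01, -2.92625803e+01, -2.10748958e-04,
        5.91524920e-03,  2.36068658e-06]), 'eef_pos': array([0.2404471 , 0.63002223, 0.2299303 ]), 'tcp_rot': array([ 0.6961756 , -0.12853194,  0.1279827 , -0.69457865]), 'contact_force': array([-0.99266017,  0.3670252 , -0.33165445]), 'wrist_torque': array([ 0.00780192, -0.01185087, -0.0237957 ]), 'opening': 1.0060318501797478}
scene ['pixels', 'range_z', 'fx', 'fy', 'cx', 'cy', 'T'] 493.70477858407503 493.70477858407503 321.83353906811095 235.58035879238005 [[-0.91, 0.167, -0.38, 0.013], [-0.415, -0.381, 0.826, 1.382], [-0.006, 0.909, 0.416, 0.772], [0.0, 0.0, 0.0, 1.0]]
top ['pixels', 'range_z', 'fx', 'fy', 'cx', 'cy', 'T'] 466.4876250369668 466.4876250369668 323.8227746177744 248.1720455232834 [[-0.01, 0.991, -0.134, 0.366], [-1.0, -0.01, 0.001, 0.164], [-0.001, 0.134, 0.991, 1.716], [0.0, 0.0, 0.0, 1.0]]
wrist ['pixels', 'range_z', 'fx', 'fy', 'cx', 'cy', 'mount', 'T'] 354.3770284901136 354.3770284901136 321.37765377989945 237.57881245046167 [[0.357, -0.887, -0.293, 0.165], [0.934, 0.338, 0.114, 0.66], [-0.002, -0.315, 0.949, 0.373], [0.0, 0.0, 0.0, 1.0]]
```

View pics/scene0.png

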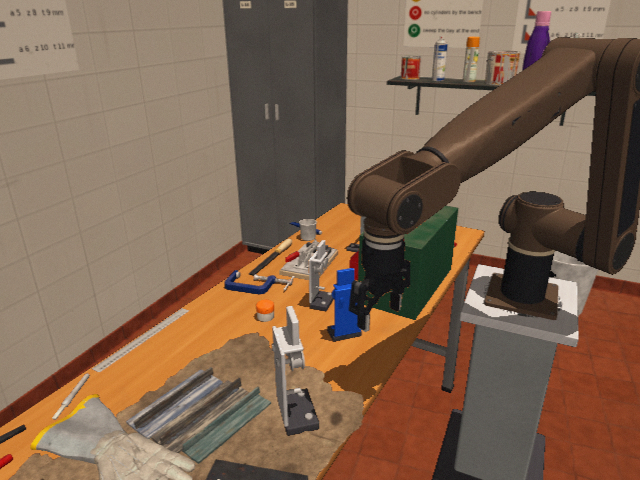

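View pics/top0.png

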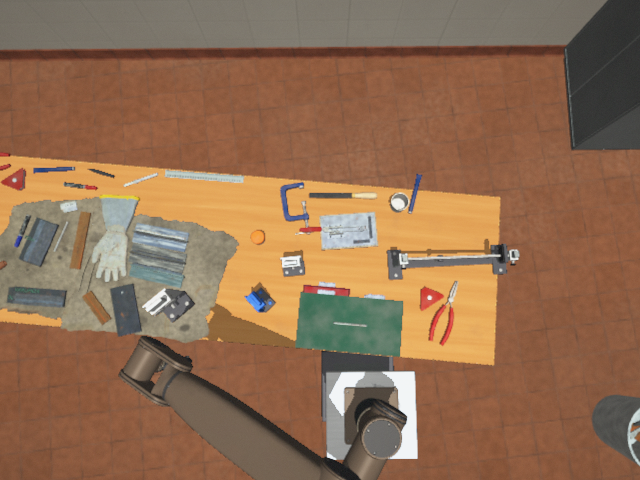

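View pics/wrist0.png

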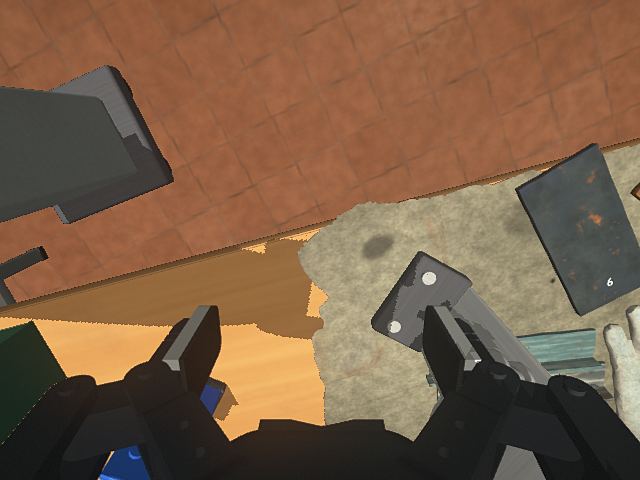

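Top view: the hanger-like things are a grey one at (170,302), a small grey one at (292,264) and a blue one at (260,298). The stand is at (390–515, 258). Next I'll crop and enlarge these.

```bash
python3 - <<'E'
from h import *
t=cv2.imread("pics/top0.png")
a=cv2.resize(t[220:340,130:330],None,fx=4,fy=4,interpolation=cv2.INTER_CUBIC);cv2.imwrite("pics/cropA.png",a)
a=cv2.resize(t[225:300,375:525],None,fx=5,fy=5,interpolation=cv2.INTER_CUBIC);cv2.imwrite("pics/cropB.png",a)
s=cv2.imread("pics/scene0.png")
a=cv2.resize(s[230:440,230:430],None,fx=2.8,fy=2.8,interpolation=cv2.INTER_CUBIC);cv2.imwrite("pics/cropC.png",a)
for n,uv in {"top":[(292,264),(292,258),(260,298),(170,302),(397,258),(500,253),(450,260),(350,325),(305,300),(258,237),(398,202)],"scene":[(318,260),(320,300),(345,290),(293,330),(265,310)]}.items():
    c=dict(np.load(f"pics/{n}0.npz"));W=pts(c)
    for u,v in uv: print(n,u,v,np.round(W[v,u],3))
E
```

```text
top 292 264 [0.52  0.268 0.192]
top 292 258 [0.544 0.271 0.156]
top 260 298 [0.415 0.397 0.014]
top 170 302 [0.4   0.668 0.181]
top 397 258 [ 0.557 -0.106  0.009]
top 500 253 [ 0.554 -0.431  0.153]
top 450 260 [ 0.548 -0.301  0.007]
top 350 325 [0.322 0.084 0.249]
top 305 300 [0.401 0.225 0.223]
top 258 237 [0.635 0.402 0.043]
top 398 202 [ 0.767 -0.116  0.01 ]
scene 318 260 [0.522 0.3   0.153]
scene 320 300 [0.523 0.287 0.018]
scene 345 290 [0.398 0.409 0.148]
scene 293 330 [0.378 0.717 0.236]
scene 265 310 [0.622 0.425 0.04 ]
```

View pics/cropA.png

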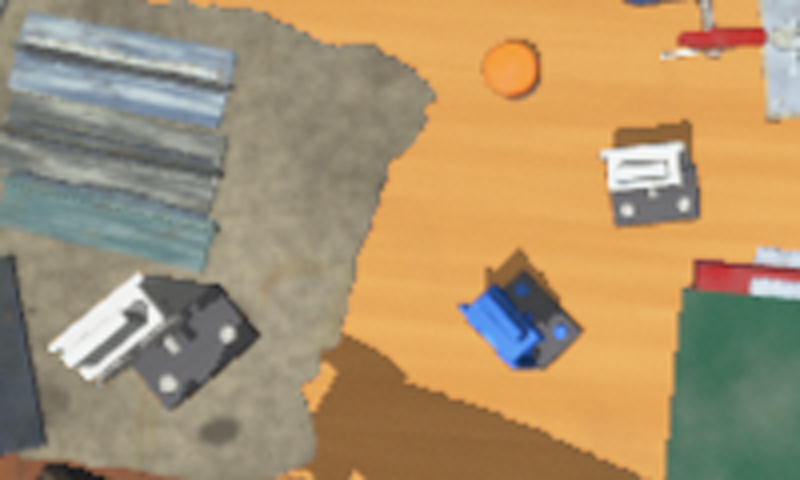

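View pics/cropB.png

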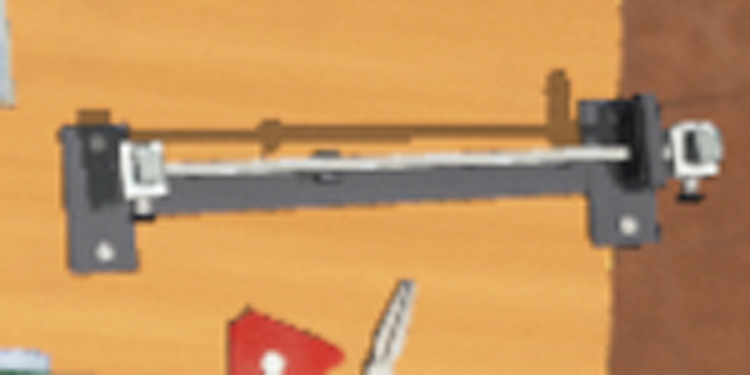

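View pics/cropC.png

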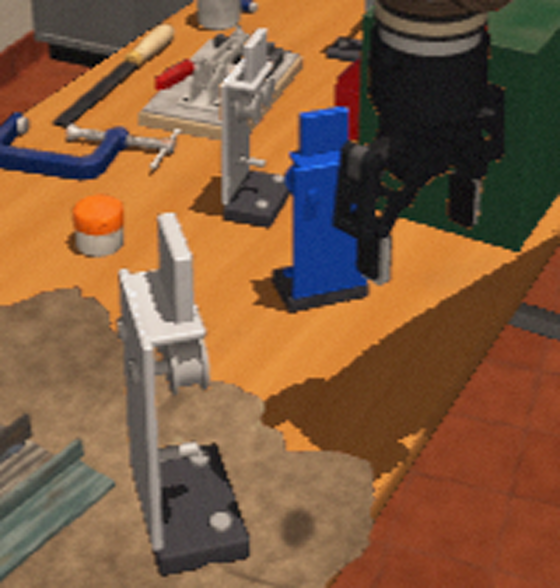

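Top crop: the hanger at (292,264) is grey and clearly smaller than the one at (170,302), and its tab top at z=0.192 matches 172+20 mm. The third is blue. So (292,264) is the target, and its spine faces +x (away from the robot). Next I'll measure the hanger and the bar.

```bash
python3 - <<'E'
from h import *
c=dict(np.load("pics/top0.npz"));W=pts(c)
ok=lambda m:W[m]
m=np.zeros((480,640),bool);m[225:300,375:530]=1
Z=W[...,2]
# bar: per column max z
for u in range(385,522,4):
    col=W[235:280,u]; i=np.nanargmax(col[:,2]); print(u,235+i,np.round(col[i],3), [int(x) for x in c["pixels"][235+i,u]])
print("hanger")
sub=W[245:285,275:310].reshape(-1,3)
for lo,hi in((.18,.2),(.14,.16),(.008,.022)):
    p=sub[(sub[:,2]>lo)&(sub[:,2]<hi)]
    print(lo,len(p),p.mean(0).round(4))
    r=cv2.minAreaRect((p[:,:2]*1000).astype(np.float32));print(r)
E
```

```text
385 267 [ 0.524 -0.06   0.011] [90, 167, 229]
389 272 [ 0.505 -0.073  0.018] [106, 105, 108]
393 262 [ 0.539 -0.086  0.04 ] [67, 68, 65]
397 261 [ 0.533 -0.087  0.128] [64, 67, 65]
401 256 [ 0.54  -0.087  0.212] [156, 159, 158]
405 256 [ 0.539 -0.097  0.227] [195, 201, 194]
409 259 [ 0.532 -0.115  0.196] [179, 185, 187]
413 258 [ 0.536 -0.13   0.191] [203, 211, 213]
417 259 [ 0.533 -0.144  0.182] [185, 191, 192]
421 259 [ 0.533 -0.156  0.189] [205, 204, 203]
425 259 [ 0.533 -0.17   0.188] [168, 173, 175]
429 257 [ 0.539 -0.183  0.186] [183, 201, 214]
433 257 [ 0.539 -0.197  0.184] [211, 215, 217]
437 258 [ 0.537 -0.212  0.176] [180, 187, 188]
441 258 [ 0.536 -0.225  0.179] [183, 190, 192]
445 258 [ 0.537 -0.24   0.169] [185, 192, 192]
449 256 [ 0.543 -0.252  0.176] [154, 181, 205]
453 257 [ 0.54  -0.266  0.174] [195, 203, 205]
457 258 [ 0.537 -0.281  0.168] [137, 139, 140]
461 257 [ 0.54  -0.294  0.17 ] [182, 189, 191]
465 257 [ 0.54  -0.306  0.172] [182, 188, 191]
469 257 [ 0.541 -0.323  0.163] [185, 192, 194]
473 257 [ 0.541 -0.336  0.162] [185, 192, 193]
477 255 [ 0.547 -0.35   0.
[... 238 characters left out ...]
] [203, 211, 213]
501 249 [ 0.566 -0.431  0.164] [30, 26, 28]
505 246 [ 0.576 -0.442  0.171] [105, 103, 104]
509 253 [ 0.555 -0.463  0.149] [154, 158, 159]
513 253 [ 0.552 -0.468  0.169] [63, 64, 60]
517 256 [ 0.541 -0.478  0.176] [167, 173, 168]
521 236 [ 0.75  -0.883 -0.728] [70, 101, 151]
hanger
0.18 46 [0.5243 0.2764 0.1914]
((524.680908203125, 276.4096374511719), (10.899242401123047, 43.102725982666016), 4.389996528625488)
0.14 133 [0.5346 0.276  0.1516]
((532.8836669921875, 276.48187255859375), (33.95172119140625, 68.23490905761719), 5.404637813568115)
0.008 200 [0.5171 0.2742 0.0149]
((536.5147094726562, 281.64654541015625), (145.50535583496094, 123.58893585205078), 1.521285057067871)
```

```bash
cat >> h.py <<'E'
def Rt(yaw,pitch=0.0,sgn=1):
    """tool rotation: tool y down, tool z along hanger y (sgn*). yaw: hanger-y angle from world x. pitch: nose-down slope of hanger x"""
    H=np.array([[np.sin(yaw),np.cos(yaw),0],[-np.cos(yaw),np.sin(yaw),0],[0,0,1]])  # cols x,y,z
    H=H@R.from_rotvec([0,pitch,0]).as_matrix()
    z=sgn*H[:,1]; y=-H[:,2]; x=np.cross(y,z)
    return np.stack([x,y,z],1),H
def delta(pos,Rot):
    s=ctrl.get_state();A=R.from_quat(s["tcp_rot"])
    w=(A.inv()*R.from_matrix(Rot)).as_rotvec()
    d=A.inv().apply(np.asarray(pos)-s["eef_pos"])
    print("t",round(s["time"],2),"turn",w.round(4).tolist(),"deg",np.degrees(np.linalg.norm(w)).round(1),"shift",d.round(4).tolist())
def st():
    s=ctrl.get_state();print("t",round(s["time"],2),"p",s["eef_pos"].round(4),"F",s["contact_force"].round(2),"M",s["wrist_torque"].round(3),"op",round(s["opening"],3),"q",s["qpos"].round(2))
    print(R.from_quat(s["tcp_rot"]).as_matrix().round(3).tolist())
E
python3 - <<'E'
from h import *
st()
c=dict(np.load("pics/top0.npz"));W=pts(c)
px=c["pixels"].astype(int)
P=[]
for u in range(414,495):
    col=[v for v in range(250,266) if px[v,u].min()>165 and np.ptp(px[v,u])<25 and W[v,u,2]>.13]
    if len(col): P.append(W[col,u].mean(0))
P=np.array(P);print(len(P))
a=np.polyfit(P[:,1],P[:,0],1);b=np.polyfit(P[:,1],P[:,2],1);print("x(y)",a,"z(y)",b,np.std(P[:,0]-np.polyval(a,P[:,1])),np.std(P[:,2]-np.polyval(b,P[:,1])))
yaw=np.arctan2(-a[0],1);print("bar yaw deg",np.degrees(yaw))
for sg in(1,-1):
    for y in(0.085,):
        Rm,H=Rt(y,0,sg);delta([0.5245,0.2764,0.30],Rm)
# heights of obstacles near path
for nm,(v0,v1,u0,u1) in {"clampboard":(205,252,315,382),"post":(235,280,385,412),"cup":(190,215,385,425),"book":(280,300,295,400),"green":(292,355,296,405)}.items():
    q=W[v0:v1,u0:u1].reshape(-1,3);q=q[q[:,2]>.02];print(nm,q.min(0).round(3),q.max(0).round(3))
E
```

```text
t 0.15 p [0.2405 0.6302 0.2302] F [0.75 0.56 1.29] M [ 0.022 -0.04   0.023] op 1.004 q [ 1.06  0.29  1.58  0.    1.28 -0.15]
[[0.934, -0.001, 0.357], [-0.357, -0.002, 0.934], [-0.0, -1.0, -0.002]]
81
x(y) [-0.04301975  0.52851664] z(y) [0.13572193 0.2062424 ] 0.0007970811525961274 0.002783750498531761
bar yaw deg 2.4633314439343517
t 0.15 turn [0.0018, 1.121, 0.0008] deg 64.2 shift [0.3915, -0.0694, -0.2293]
t 0.15 turn [0.0009, -2.0206, -0.002] deg 115.8 shift [0.3915, -0.0694, -0.2293]
clampboard [ 0.59  -0.029  0.02 ] [0.725 0.194 0.107]
post [ 0.49  -0.124  0.02 ] [ 0.567 -0.08   0.232]
cup [ 0.724 -0.178  0.02 ] [ 0.802 -0.081  0.071]
book [ 0.402 -0.033  0.036] [0.465 0.244 0.227]
green [ 0.23  -0.085  0.036] [0.433 0.254 0.254]
```

Request:
jog_arm(deltas=[[[0, 0, 0], [0, -0.035, 0], 1], [[0, 0.1, 0], [0.02, -0.069, -0.01], 1], [[0, 0.22, 0], [0.05, -0.069, -0.03], 1], [[0, 0.34, 0], [0.08, -0.069, -0.05], 1], [[0, 0.46, 0], [0.115, -0.069, -0.07], 1], [[0, 0.58, 0], [0.15, -0.069, -0.09], 1], [[0, 0.7, 0], [0.185, -0.069, -0.11], 1], [[0, 0.82, 0], [0.22, -0.069, -0.13], 1], [[0, 0.94, 0], [0.255, -0.069, -0.15], 1], [[0, 1.04, 0], [0.29, -0.069, -0.17], 1]])

```text
time: 0.98
eef_pos: [0.4515, 0.3662, 0.2992]
tcp_rot: [0.539, -0.458, 0.458, -0.538]
contact_force: [0.3, 1.1, -0.5]
opening: 0.998
```

```bash
python3 - <<'E'
from h import *
st();Rm,H=Rt(0.085);delta([0.5245,0.2764,0.30],Rm)
E
```

```text
t 0.98 p [0.4515 0.3662 0.2992] F [ 0.34  1.08 -0.54] M [ 0.001 -0.01  -0.02 ] op 0.998 q [ 0.51  0.04  1.74 -0.    1.37  0.35]
[[0.16, -0.001, 0.987], [-0.987, -0.002, 0.16], [0.002, -1.0, -0.002]]
t 0.98 turn [0.0014, 0.0756, 0.0016] deg 4.3 shift [0.1003, -0.0007, 0.0577]
```

Request:
jog_arm(deltas=[[[0, 0.03, 0], [0.035, 0, 0.02], 1], [[0, 0.06, 0], [0.07, 0, 0.04], 1], [[0, 0.0756, 0], [0.1, 0, 0.058], 1], [[0, 0.0756, 0], [0.1, 0, 0.058], 1], [[0, 0.0756, 0], [0.1, 0, 0.058], 1]])

```text
time: 1.4
eef_pos: [0.5255, 0.2752, 0.2986]
tcp_rot: [0.521, -0.479, 0.479, -0.519]
contact_force: [-0.5, 0.5, 0.7]
opening: 1.001
```

```bash
python3 - <<'E'
from h import *
st()
for n in("wrist","top"):
    c=cam(n);cv2.imwrite(f"pics/{n}1.png",c["pixels"]);np.savez(f"pics/{n}1.npz",**c)
E
```

```text
t 1.4 p [0.5255 0.2752 0.2986] F [-0.5   0.45  0.69] M [ 0.047 -0.051 -0.032] op 1.001 q [ 0.31  0.06  1.71 -0.    1.37  0.23]
[[0.081, -0.003, 0.997], [-0.997, -0.002, 0.081], [0.002, -1.0, -0.003]]
```

View pics/wrist1.png

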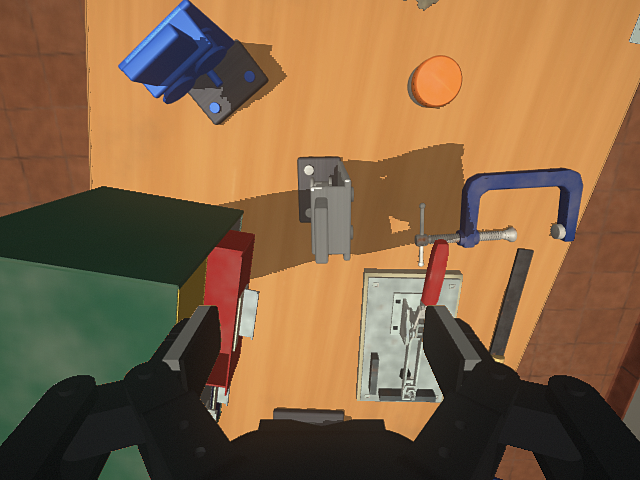

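Wrist view: the hanger tab is at (320,230), between the green box/red book (left) and the clamp board (lower right). The blue hanger is at upper left. Now I'll measure the tab.

```bash
python3 - <<'E'
from h import *
c=dict(np.load("pics/wrist1.npz"));W=pts(c)
print(c["T"].round(3).tolist())
sub=W[150:280,290:370].reshape(-1,3)
for lo,hi in((.183,.2),(.143,.158),(.008,.024)):
    p=sub[(sub[:,2]>lo)&(sub[:,2]<hi)]
    r=cv2.minAreaRect((p[:,:2]*1000).astype(np.float32));print(lo,len(p),p.mean(0).round(4),r)
a=c["pixels"][140:290,270:390];cv2.imwrite("pics/crop1.png",cv2.resize(a,None,fx=4,fy=4,interpolation=cv2.INTER_CUBIC))
E
```

```text
[[0.997, -0.078, -0.022, 0.519], [0.081, 0.945, 0.316, 0.357], [-0.004, -0.317, 0.948, 0.442], [0.0, 0.0, 0.0, 1.0]]
0.183 761 [0.5247 0.2761 0.192 ] ((524.5806884765625, 274.5361022949219), (9.608336448669434, 43.939125061035156), 5.001903057098389)
0.143 2092 [0.5361 0.279  0.1522] ((532.8263549804688, 275.20294189453125), (33.97698974609375, 71.70935821533203), 5.355093479156494)
0.008 1551 [0.5168 0.2822 0.0164] ((536.60205078125, 234.21499633789062), (68.7304916381836, 173.89132690429688), 20.329538345336914)
```

View pics/crop1.png

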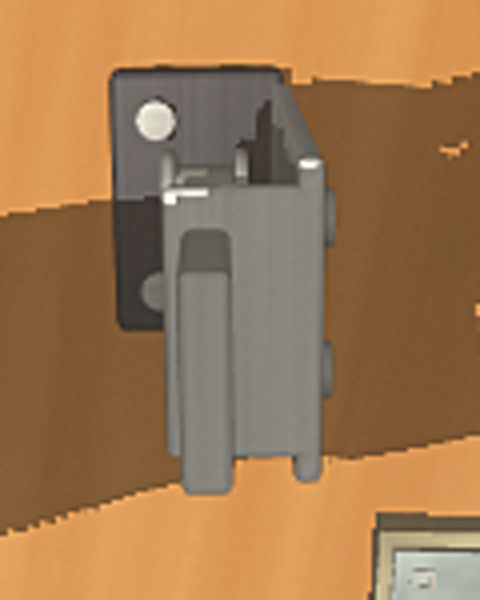

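```bash
python3 - <<'E'
from h import *
Rm,H=Rt(0.09);delta([0.5246,0.2755,0.158],Rm)
E
```

```text
t 1.5 turn [0.0024, -0.0048, 0.0013] deg 0.3 shift [0.0015, 0.1408, 0.0006]
```

Request:
jog_arm(deltas=[[[0.002, -0.005, 0.001], [0.001, 0.035, 0.0005], 1], [[0.002, -0.005, 0.001], [0.001, 0.07, 0.0005], 1], [[0.002, -0.005, 0.001], [0.001, 0.1, 0.0005], 0.6], [[0.002, -0.005, 0.001], [0.001, 0.12, 0.0005], 0.5], [[0.002, -0.005, 0.001], [0.001, 0.132, 0.0005], 0.4], [[0.002, -0.005, 0.001], [0.001, 0.14, 0.0005], 0.35], [[0.002, -0.005, 0.001], [0.001, 0.14, 0.0005], 0.3], [[0.002, -0.005, 0.001], [0.001, 0.14, 0.0005], 0.3]])

```text
time: 2.17
eef_pos: [0.5248, 0.2768, 0.16]
tcp_rot: [-0.522, 0.476, -0.477, 0.523]
contact_force: [0.6, 0.1, 0.6]
opening: 0.299
```

```bash
python3 - <<'E'
from h import *
st();c=cam("wrist");cv2.imwrite("pics/wrist2.png",c["pixels"])
E
```

```text
t 2.17 p [0.5248 0.2768 0.16  ] F [0.57 0.11 0.61] M [ 0.01   0.041 -0.004] op 0.299 q [ 0.31  0.18  1.84 -0.    1.12  0.22]
[[0.091, 0.001, 0.996], [-0.996, 0.0, 0.091], [-0.0, -1.0, 0.001]]
```

View pics/wrist2.png

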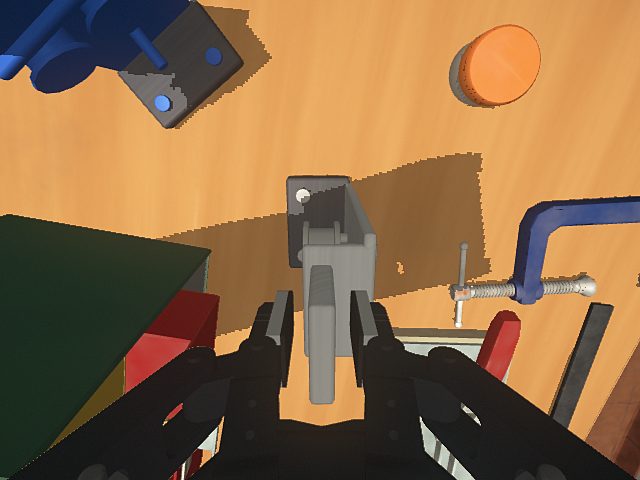

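The tab at (320,335) sits centred between the pads. Closing.

Request:
jog_arm(deltas=[[[0, 0, 0], [0.001, 0.001, 0], 0.2], [[0, 0, 0], [0.001, 0.001, 0], 0], [[0, 0, 0], [0.001, 0.001, 0], 0], [[0, 0, 0], [0.001, 0.001, 0], 0], [[0, 0, 0], [0.001, 0.001, 0], 0], [[0, 0, 0], [0.001, 0.001, 0], 0]], force=100)

```text
time: 2.72
eef_pos: [0.5264, 0.2762, 0.1619]
tcp_rot: [-0.52, 0.476, -0.478, 0.524]
contact_force: [-2.4, 0.4, 6.5]
opening: 0.096
```

```bash
python3 - <<'E'
from h import *
st()
E
```

```text
t 2.72 p [0.5264 0.2762 0.1619] F [-2.43  0.39  6.49] M [ 0.106  0.391 -0.007] op 0.096 q [0.31 0.17 1.84 0.   1.12 0.22]
[[0.091, 0.005, 0.996], [-0.996, 0.002, 0.091], [-0.002, -1.0, 0.005]]
```

Request:
jog_arm(deltas=[[[0, 0, 0], [0, -0.02, 0], 0], [[0, 0, 0], [0, -0.05, 0], 0], [[0, 0, 0], [0, -0.09, 0], 0], [[0, 0, 0], [0, -0.125, 0], 0], [[0, 0, 0], [0, -0.16, 0], 0], [[0, 0, 0], [0, -0.16, 0], 0], [[0, 0, 0], [0, -0.16, 0], 0]])

```text
time: 3.3
eef_pos: [0.5263, 0.276, 0.3237]
tcp_rot: [-0.519, 0.475, -0.479, 0.525]
contact_force: [-0.1, 0.1, -4.5]
opening: 0.101
```

```bash
python3 - <<'E'
from h import *
st();c=cam("wrist");cv2.imwrite("pics/wrist3.png",c["pixels"])
Rm,H=Rt(0.043,0.1396);delta([0.635,-0.155,0.32],Rm)
Rm,H=Rt(0.043,0.1396);delta([0.635,0.05,0.32],Rm)
E
```

```text
t 3.3 p [0.5263 0.276  0.3237] F [-0.07  0.13 -4.51] M [-0.048  0.06  -0.002] op 0.101 q [0.31 0.05 1.68 0.   1.4  0.22]
[[0.09, 0.009, 0.996], [-0.996, 0.003, 0.09], [-0.002, -1.0, 0.01]]
t 3.35 turn [-0.0001, 0.0476, 0.1385] deg 8.4 shift [0.4388, 0.0002, 0.0706]
t 3.35 turn [-0.0001, 0.0476, 0.1385] deg 8.4 shift [0.2346, 0.0004, 0.0891]
```

View pics/wrist3.png

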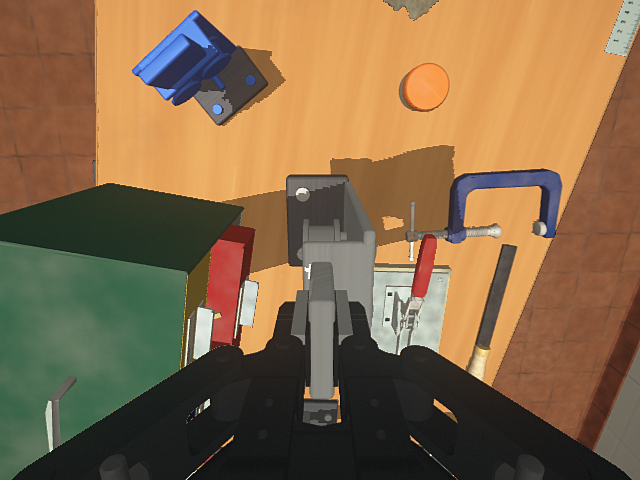

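Hanger held at (322,330) in the pads, reading 4.5 N (about 0.46 kg). Carrying it across at height, passing on the far side of the post.

Request:
jog_arm(deltas=[[[0, 0.0, 0.01], [0.02, 0, 0.01], 0], [[0, 0.01, 0.03], [0.055, 0, 0.025], 0], [[0, 0.02, 0.05], [0.09, 0, 0.04], 0], [[0, 0.03, 0.07], [0.125, 0, 0.055], 0], [[0, 0.04, 0.09], [0.16, 0, 0.07], 0], [[0, 0.048, 0.11], [0.195, 0, 0.085], 0], [[0, 0.048, 0.13], [0.23, 0, 0.09], 0], [[0, 0.048, 0.1385], [0.265, 0, 0.087], 0], [[0, 0.048, 0.1385], [0.3, 0, 0.084], 0], [[0, 0.048, 0.1385], [0.33, 0, 0.081], 0]])

```text
time: 4.18
eef_pos: [0.6339, -0.0484, 0.3146]
tcp_rot: [-0.477, 0.526, -0.451, 0.541]
contact_force: [0.4, 0.2, -4.4]
opening: 0.102
```

```bash
python3 - <<'E'
from h import *
st()
Rm,H=Rt(0.043,0.1396);delta([0.635,-0.155,0.32],Rm)
E
```

```text
t 4.18 p [ 0.6339 -0.0484  0.3146] F [ 0.38  0.22 -4.45] M [-0.124 -0.08  -0.058] op 0.102 q [-0.29  0.17  1.57  0.13  1.46 -0.35]
[[0.04, -0.014, 0.999], [-0.989, 0.14, 0.041], [-0.14, -0.99, -0.008]]
t 4.18 turn [0.008, -0.0029, -0.001] deg 0.5 shift [0.1048, -0.0203, -0.0033]
```

Request:
jog_arm(deltas=[[[0.008, -0.003, 0], [0.035, -0.007, -0.001], 0], [[0.008, -0.003, 0], [0.07, -0.014, -0.002], 0], [[0.008, -0.003, 0], [0.105, -0.02, -0.003], 0], [[0.008, -0.003, 0], [0.105, -0.02, -0.003], 0], [[0.008, -0.003, 0], [0.105, -0.02, -0.003], 0]])

```text
time: 4.6
eef_pos: [0.6338, -0.1571, 0.3144]
tcp_rot: [-0.475, 0.527, -0.451, 0.542]
contact_force: [-0.3, 1.2, -3.9]
opening: 0.101
```

```bash
python3 - <<'E'
from h import *
st()
for n in("wrist","top","scene"):
    c=cam(n);cv2.imwrite(f"pics/{n}4.png",c["pixels"]);np.savez(f"pics/{n}4.npz",**c)
E
```

```text
t 4.6 p [ 0.6338 -0.1571  0.3144] F [-0.29  1.16 -3.95] M [-0.065 -0.014 -0.008] op 0.101 q [-0.45  0.22  1.51  0.12  1.49 -0.5 ]
[[0.038, -0.013, 0.999], [-0.989, 0.143, 0.039], [-0.143, -0.99, -0.007]]
```

View pics/wrist4.png

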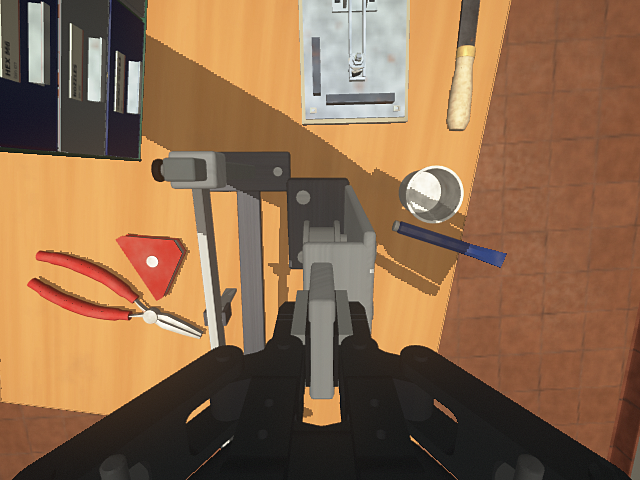

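View pics/scene4.png

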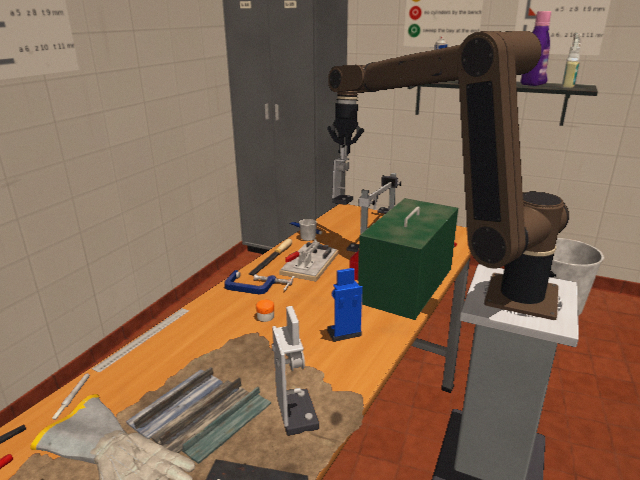

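View pics/top4.png

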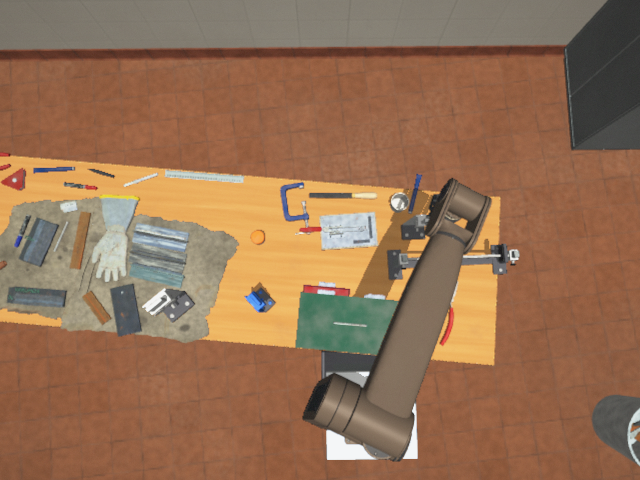

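Wrist view: the bar runs from the upper clamp at (195,170) down to (215,345). The gate hangs off it at (228,305). The cup is at (432,190), well clear. Next I'll measure the bar, gate and posts.

```bash
python3 - <<'E'
from h import *
c=dict(np.load("pics/wrist4.npz"));W=pts(c)
# bar top pts per row
P=[]
for v in range(190,345,8):
    r=W[v,188:232]; i=[k for k in range(len(r)) if r[k,2]>0.13]
    if i:
        print(v,188+i[0],188+i[-1],r[i[0]].round(4),r[i[len(i)//2]].round(4),r[i[-1]].round(4))
print("gate")
for v in range(285,325,4):
    r=W[v,215:245]; print(v,[ (215+k,*(r[k]*1000).round(0).astype(int)) for k in range(0,30,5)])
print("post")
q=W[150:195,150:222].reshape(-1,3);q=q[q[:,2]>.1];print(q.min(0),q.max(0))
a=c["pixels"][140:350,150:380];cv2.imwrite("pics/crop4.png",cv2.resize(a,None,fx=2.8,fy=2.8,interpolation=cv2.INTER_CUBIC))
E
```

```text
190 192 209 [ 0.531  -0.113   0.1929] [ 0.5374 -0.1128  0.1912] [ 0.5381 -0.1135  0.1743]
198 193 210 [ 0.5312 -0.1192  0.1918] [ 0.5382 -0.1189  0.1919] [ 0.5387 -0.1201  0.1737]
206 194 211 [ 0.5314 -0.1255  0.1906] [ 0.5382 -0.1253  0.1899] [ 0.5389 -0.1268  0.1721]
214 195 211 [ 0.5318 -0.1319  0.19  ] [ 0.5379 -0.1317  0.1893] [ 0.5392 -0.1334  0.1733]
222 196 212 [ 0.5324 -0.1382  0.1897] [ 0.5387 -0.138   0.1896] [ 0.5392 -0.1405  0.1712]
230 197 213 [ 0.5326 -0.1448  0.1885] [ 0.5389 -0.1446  0.1883] [ 0.5395 -0.1476  0.1695]
238 198 214 [ 0.5326 -0.1517  0.1867] [ 0.5392 -0.1513  0.1872] [ 0.5399 -0.1547  0.1685]
246 199 215 [ 0.5327 -0.1586  0.1852] [ 0.5395 -0.1581  0.186 ] [ 0.5408 -0.1616  0.1689]
254 200 216 [ 0.5335 -0.1651  0.1856] [ 0.54   -0.1649  0.1854] [ 0.5409 -0.1691  0.1667]
262 201 216 [ 0.5337 -0.1722  0.1842] [ 0.5403 -0.172   0.1841] [ 0.5407 -0.1764  0.1664]
270 202 217 [ 0.5339 -0.1794  0.1828] [ 0.541  -0.1788  0.184 ] [ 0.5414 -0.1837  0.1662]
278 203 218 [ 0.5345 -0.1864  0.1825] [ 0.5412 -0.1861  0.1825] [ 0.5418 -0.1914  0.1647]
286 203 219 [ 0.5332
[... 3270 characters left out ...]
t64(542), np.int64(-223), np.int64(176)), (220, np.int64(543), np.int64(-229), np.int64(164)), (225, np.int64(549), np.int64(-226), np.int64(168)), (230, np.int64(549), np.int64(-232), np.int64(154)), (235, np.int64(516), np.int64(-298), np.int64(1)), (240, np.int64(523), np.int64(-298), np.int64(0))]
321 [(215, np.int64(542), np.int64(-227), np.int64(176)), (220, np.int64(543), np.int64(-232), np.int64(164)), (225, np.int64(548), np.int64(-231), np.int64(167)), (230, np.int64(509), np.int64(-305), np.int64(1)), (235, np.int64(516), np.int64(-304), np.int64(0)), (240, np.int64(523), np.int64(-304), np.int64(1))]
post
[ 0.49967523 -0.11677727  0.1741454 ] [ 0.55237724 -0.0830231   0.22650349]
```

View pics/crop4.png

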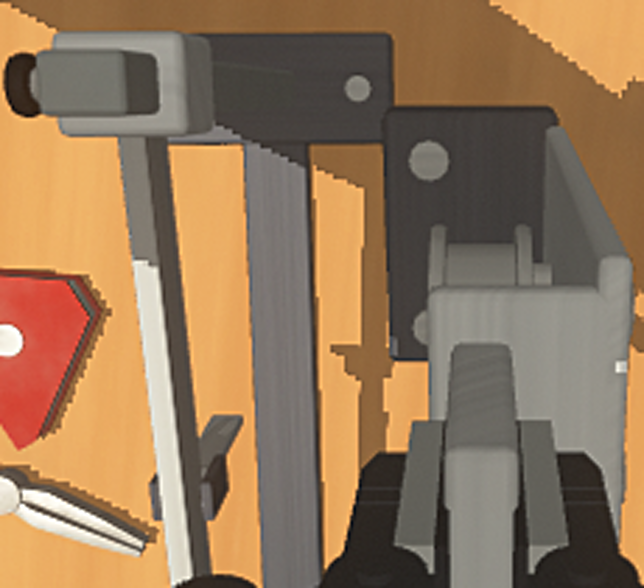

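Bar top near loading: centre x≈0.536, z≈0.1855 at y=-0.158, which is about 8 mm below nominal. The gate hinge is at y≈-0.222. Now computing the entry moves.

```bash
cat >> h.py <<'E'
YAW=0.0425;PIT=0.1396
def barpt(y): return np.array([0.5358-0.0425*(y+0.158),y,0.1855+0.1405*(y+0.158)])
def tcp_for(tread):
    Rm,H=Rt(YAW,PIT); return tread+0.0499*H[:,2],Rm
E
python3 - <<'E'
from h import *
b=barpt(-0.172);print(b)
p,Rm=tcp_for(b+[0,0,0.016]);print(p)
delta(p+[0.10,0,0],Rm)
delta(p,Rm)
E
```

```text
[ 0.536395 -0.172     0.183533]
[ 0.53669001 -0.17893717  0.24894756]
t 4.75 turn [0.0044, 0.0007, -0.0034] deg 0.3 shift [0.0344, 0.0635, 0.0014]
t 4.75 turn [0.0044, 0.0007, -0.0034] deg 0.3 shift [0.0301, 0.0646, -0.0985]
```

Request:
jog_arm(deltas=[[[0.004, 0, -0.003], [0.012, 0.02, 0.001], 0], [[0.004, 0, -0.003], [0.024, 0.042, 0.001], 0], [[0.004, 0, -0.003], [0.034, 0.0635, 0.001], 0], [[0.004, 0, -0.003], [0.034, 0.0635, 0.001], 0], [[0.004, 0, -0.003], [0.033, 0.064, -0.02], 0], [[0.004, 0, -0.003], [0.032, 0.064, -0.04], 0], [[0.004, 0, -0.003], [0.032, 0.064, -0.05], 0], [[0.004, 0, -0.003], [0.032, 0.064, -0.05], 0]])

```text
time: 5.42
eef_pos: [0.5842, -0.1778, 0.2501]
tcp_rot: [-0.476, 0.523, -0.452, 0.544]
contact_force: [0.2, 0.5, -4.3]
opening: 0.097
```

```bash
python3 - <<'E'
from h import *
st()
b=barpt(-0.172)
p,Rm=tcp_for(b+[0,0,0.016]);delta(p,Rm)
c=cam("wrist");cv2.imwrite("pics/wrist5.png",c["pixels"]);np.savez("pics/wrist5.npz",**c)
E
```

```text
t 5.42 p [ 0.5842 -0.1778  0.2501] F [ 0.18  0.53 -4.34] M [-0.269 -0.125 -0.011] op 0.097 q [-0.51  0.16  1.69  0.12  1.36 -0.58]
[[0.043, -0.006, 0.999], [-0.989, 0.139, 0.044], [-0.139, -0.99, -0.0]]
t 5.42 turn [0.0005, 0.0013, -0.0003] deg 0.1 shift [-0.0008, 0.0012, -0.0476]
```

View pics/wrist5.png

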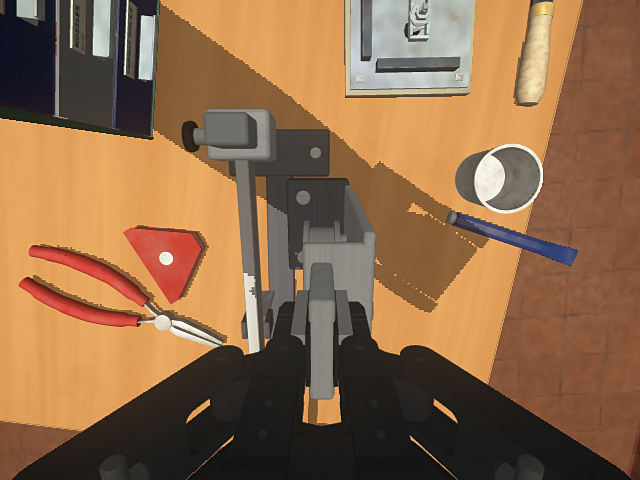

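Bar at column ~250, hanger wheels at (325,232), all clear. Moving sideways onto the bar.

Request:
jog_arm(deltas=[[[0, 0.001, 0], [-0.001, 0.001, -0.01], 0], [[0, 0.001, 0], [-0.001, 0.001, -0.02], 0], [[0, 0.001, 0], [-0.001, 0.001, -0.03], 0], [[0, 0.001, 0], [-0.001, 0.001, -0.04], 0], [[0, 0.001, 0], [-0.001, 0.001, -0.0475], 0], [[0, 0.001, 0], [-0.001, 0.001, -0.0475], 0], [[0, 0.001, 0], [-0.001, 0.001, -0.0475], 0]])

```text
time: 6.05
eef_pos: [0.5379, -0.1792, 0.2495]
tcp_rot: [-0.474, 0.523, -0.453, 0.544]
contact_force: [0.6, -0.1, -3.5]
opening: 0.098
```

```bash
python3 - <<'E'
from h import *
st()
b=barpt(-0.172)
p,Rm=tcp_for(b+[0,0,0.016]);delta(p,Rm)
c=cam("wrist");cv2.imwrite("pics/wrist6.png",c["pixels"]);np.savez("pics/wrist6.npz",**c)
a=c["pixels"][130:330,260:400];cv2.imwrite("pics/crop6.png",cv2.resize(a,None,fx=3,fy=3,interpolation=cv2.INTER_CUBIC))
W=pts(c)
for v in (170,190,205,215,222,228,234,240):
    print(v,[(u,*(W[v,u]*1000).round(0).astype(int).tolist()) for u in range(290,372,4)])
E
```

```text
t 6.05 p [ 0.5379 -0.1792  0.2495] F [ 0.59 -0.12 -3.53] M [-0.23  -0.07   0.003] op 0.098 q [-0.55  0.07  1.8   0.12  1.35 -0.63]
[[0.042, -0.003, 0.999], [-0.989, 0.139, 0.042], [-0.139, -0.99, 0.003]]
t 6.05 turn [-0.0029, -0.0004, 0.0005] deg 0.2 shift [-0.0002, 0.0006, -0.0012]
170 [(290, 501, -117, 11), (294, 506, -117, 10), (298, 510, -117, 10), (302, 515, -117, 11), (306, 519, -116, 11), (310, 523, -116, 10), (314, 531, -117, 192), (318, 533, -117, 192), (322, 536, -117, 193), (326, 538, -117, 192), (330, 545, -115, 9), (334, 549, -115, 10), (338, 554, -115, 10), (342, 558, -115, 11), (346, 562, -115, 12), (350, 567, -114, 8), (354, 571, -114, 10), (358, 575, -114, 9), (362, 580, -114, 11), (366, 584, -114, 10), (370, 588, -114, 10)]
190 [(290, 510, -134, 108), (294, 514, -133, 109), (298, 517, -133, 108), (302, 520, -133, 113), (306, 523, -133, 108), (310, 527, -133, 107), (314, 531, -129, 191), (318, 534, -129, 190), (322, 536, -129, 189), (326, 539, -128, 190), (330, 543, -132, 109), (334, 546, -132, 109), (338, 550, -132, 109), (342, 553, -132, 109), (346, 555, -131, 127)
[... 2458 characters left out ...]
153, 199), (358, 556, -149, 221), (362, 555, -146, 239), (366, 557, -145, 242), (370, 559, -145, 244)]
240 [(290, 511, -177, 103), (294, 514, -176, 103), (298, 518, -176, 103), (302, 521, -176, 103), (306, 529, -152, 229), (310, 531, -153, 224), (314, 533, -152, 224), (318, 535, -152, 224), (322, 537, -152, 225), (326, -9223372036854775808, -9223372036854775808, -9223372036854775808), (330, 541, -152, 224), (334, 543, -152, 224), (338, 545, -151, 227), (342, 553, -167, 142), (346, 556, -167, 143), (350, 556, -161, 173), (354, 556, -156, 200), (358, 556, -152, 223), (362, 556, -149, 239), (366, 557, -148, 243), (370, 559, -148, 243)]<stdin>:9: RuntimeWarning: invalid value encountered in cast
```

View pics/crop6.png

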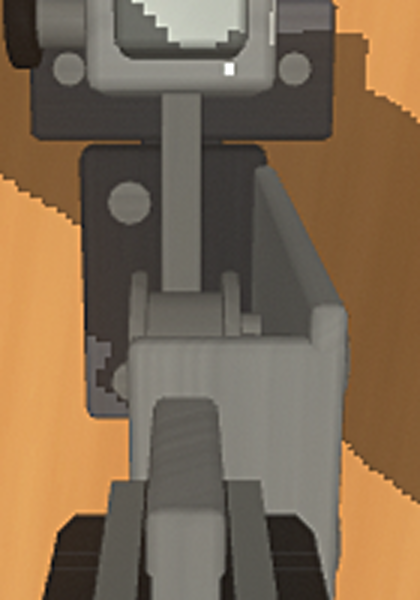

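Crop: the bar (cols 314–327) is centred under the tread (309–334, flanges 303–340), to within about 0.5 mm. Now lowering towards it by feel.

Request:
jog_arm(deltas=[[[-0.003, 0, 0], [0, 0.004, -0.0005], 0], [[-0.003, 0, 0], [0, 0.008, -0.0005], 0], [[-0.003, 0, 0], [0, 0.011, -0.0005], 0], [[-0.003, 0, 0], [0, 0.011, -0.0005], 0], [[-0.003, 0, 0], [0, 0.011, -0.0005], 0]])

```text
time: 6.52
eef_pos: [0.5375, -0.1775, 0.2379]
tcp_rot: [-0.475, 0.524, -0.452, 0.543]
contact_force: [-0.1, 0.1, -4.6]
opening: 0.099
```

```bash
python3 - <<'E'
from h import *
st();b=barpt(-0.172)
p,Rm=tcp_for(b);delta(p,Rm)
c=cam("wrist");cv2.imwrite("pics/wrist7.png",cv2.resize(c["pixels"][130:330,260:400],None,fx=3,fy=3,interpolation=cv2.INTER_CUBIC))
E
```

```text
t 6.52 p [ 0.5375 -0.1775  0.2379] F [-0.06  0.13 -4.56] M [-0.288 -0.005 -0.011] op 0.099 q [-0.55  0.07  1.81  0.12  1.34 -0.62]
[[0.042, -0.007, 0.999], [-0.989, 0.139, 0.043], [-0.139, -0.99, -0.001]]
t 6.52 turn [0.0011, -0.0001, -0.0002] deg 0.1 shift [0.0021, 0.0047, -0.0009]
```

View pics/wrist7.png

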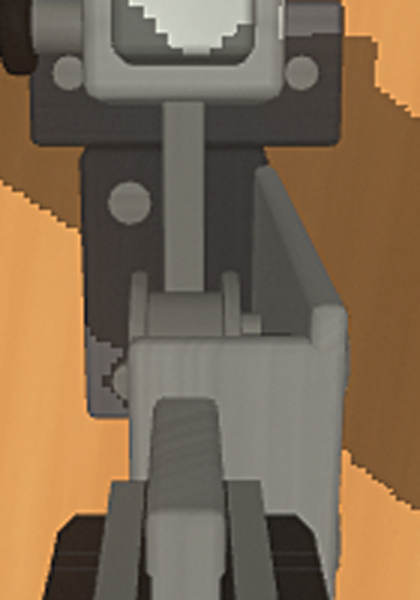

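Request:
jog_arm(deltas=[[[0.001, 0, 0], [0, 0.001, 0], 0], [[0.001, 0, 0], [0, 0.002, 0], 0], [[0.001, 0, 0], [0, 0.003, 0], 0], [[0.001, 0, 0], [0, 0.003, 0], 0], [[0.001, 0, 0], [0, 0.003, 0], 0]])

```text
time: 6.98
eef_pos: [0.5376, -0.1772, 0.2353]
tcp_rot: [-0.475, 0.524, -0.453, 0.543]
contact_force: [0.5, -0.2, -3.9]
opening: 0.097
```

Request:
jog_arm(deltas=[[[0, 0, 0], [0, 0.001, 0], 0], [[0, 0, 0], [0, 0.001, 0], 0], [[0, 0, 0], [0, 0.001, 0], 0]])

```text
time: 7.23
eef_pos: [0.5376, -0.177, 0.2343]
tcp_rot: [-0.475, 0.524, -0.453, 0.543]
contact_force: [1.3, -0.6, -5.4]
opening: 0.094
```

Request:
jog_arm(deltas=[[[0, 0, 0], [0, 0.001, 0], 0], [[0, 0, 0], [0, 0.001, 0], 0], [[0, 0, 0], [0, 0.001, 0], 0]])

```text
time: 7.48
eef_pos: [0.5377, -0.1771, 0.2338]
tcp_rot: [-0.475, 0.523, -0.453, 0.543]
contact_force: [-0.7, -0.6, -2.4]
opening: 0.097
```

Request:
jog_arm(deltas=[[[0, 0, 0], [0, 0.001, 0], 0], [[0, 0, 0], [0, 0.001, 0], 0], [[0, 0, 0], [0, 0.001, 0], 0]])

```text
time: 7.73
eef_pos: [0.5378, -0.1772, 0.2337]
tcp_rot: [-0.475, 0.523, -0.453, 0.543]
contact_force: [-1.0, -0.7, 1.1]
opening: 0.096
```

Contact: Fz rose from -4.5 to about +1 N at z=0.2337, within 1 mm of the camera estimate, so the wheels are on the bar with about 5.6 N load. I'll check the picture, then push in short stretches.

```bash
python3 - <<'E'
from h import *
st()
for n in("wrist","scene"):
    c=cam(n);k=c["pixels"]
    cv2.imwrite(f"pics/{n}8.png",cv2.resize(k[130:330,260:400] if n=="wrist" else k[110:260,300:440],None,fx=3,fy=3,interpolation=cv2.INTER_CUBIC))
st()
E
```

```text
t 7.73 p [ 0.5378 -0.1772  0.2337] F [-0.98 -0.68  1.07] M [-0.16   0.452  0.112] op 0.096 q [-0.55  0.08  1.82  0.12  1.33 -0.63]
[[0.042, -0.004, 0.999], [-0.99, 0.138, 0.042], [-0.138, -0.99, 0.001]]
t 7.83 p [ 0.5378 -0.1772  0.2337] F [-3.25 -0.84  2.17] M [-0.114  0.377  0.093] op 0.103 q [-0.55  0.08  1.82  0.12  1.33 -0.63]
[[0.042, -0.004, 0.999], [-0.99, 0.138, 0.042], [-0.138, -0.99, 0.001]]
```

View pics/wrist8.png

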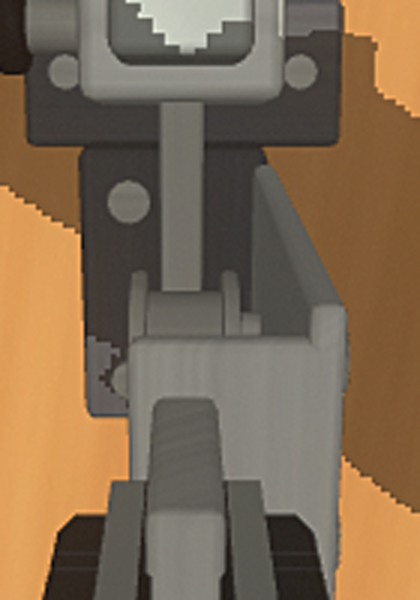

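View pics/scene8.png

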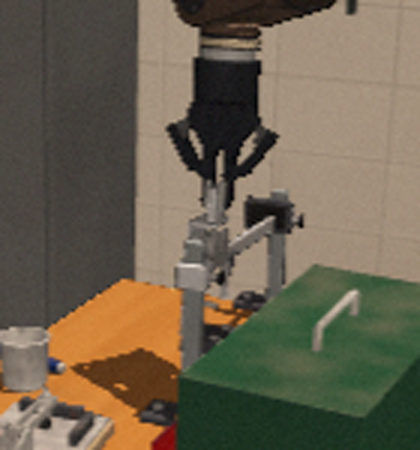

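The wheels sit centred on the bar, with the bar at cols 161–204 of the crop inside the tread. Pushing downhill along the bar.

Request:
jog_arm(deltas=[[[0, 0, 0], [0.003, 0.001, -0.0005], 0], [[0, 0, 0], [0.007, 0.001, -0.0007], 0], [[0, 0, 0], [0.011, 0.001, -0.0007], 0], [[0, 0, 0], [0.015, 0.001, -0.0007], 0], [[0, 0, 0], [0.019, 0.001, -0.0007], 0], [[0, 0, 0], [0.023, 0.001, -0.0007], 0], [[0, 0, 0], [0.027, 0.001, -0.0007], 0], [[0, 0, 0], [0.03, 0.001, -0.0007], 0]], force=120)

```text
time: 8.5
eef_pos: [0.539, -0.2078, 0.2294]
tcp_rot: [-0.475, 0.522, -0.454, 0.544]
contact_force: [-0.7, -1.2, 4.4]
opening: 0.093
```

```bash
python3 - <<'E'
from h import *
st()
p=ctrl.get_state()["eef_pos"];b=barpt(p[1]+0.007);q,Rm=tcp_for(b);delta(q,Rm)
E
```

```text
t 8.5 p [ 0.539  -0.2078  0.2294] F [-0.74 -1.17  4.45] M [0.084 0.112 0.09 ] op 0.093 q [-0.59  0.11  1.79  0.12  1.32 -0.67]
[[0.042, -0.003, 0.999], [-0.99, 0.137, 0.042], [-0.137, -0.991, 0.003]]
t 8.5 turn [-0.0032, -0.0002, 0.0024] deg 0.2 shift [-0.0, 0.0005, -0.0011]
```

Request:
jog_arm(deltas=[[[0, 0, 0.002], [0.004, 0.0004, -0.0003], 0], [[0, 0, 0.002], [0.008, 0.0004, -0.0003], 0], [[0, 0, 0.002], [0.012, 0.0004, -0.0003], 0], [[0, 0, 0.002], [0.016, 0.0004, -0.0003], 0], [[0, 0, 0.002], [0.02, 0.0004, -0.0003], 0], [[0, 0, 0.002], [0.024, 0.0004, -0.0003], 0], [[0, 0, 0.002], [0.028, 0.0004, -0.0003], 0]])

```text
time: 9.08
eef_pos: [0.54, -0.2346, 0.2254]
tcp_rot: [-0.473, 0.524, -0.453, 0.545]
contact_force: [0.0, 2.1, 6.6]
opening: 0.096
```

```bash
python3 - <<'E'
from h import *
st()
p=ctrl.get_state()["eef_pos"];b=barpt(p[1]+0.007);q,Rm=tcp_for(b);delta(q,Rm)
E
```

```text
t 9.08 p [ 0.54   -0.2346  0.2254] F [0.01 2.14 6.62] M [0.879 0.121 0.058] op 0.096 q [-0.63  0.14  1.76  0.12  1.33 -0.71]
[[0.042, -0.002, 0.999], [-0.989, 0.142, 0.042], [-0.142, -0.99, 0.004]]
t 9.08 turn [-0.0037, -0.0004, -0.0033] deg 0.3 shift [-0.0001, 0.0003, -0.001]
```

The gate is being felt (Fy about 2–3 N). I'll ease the downforce slightly and continue.

Request:
jog_arm(deltas=[[[0, 0, -0.002], [0.004, 0, -0.0003], 0], [[0, 0, -0.003], [0.008, -0.0002, -0.0005], 0], [[0, 0, -0.003], [0.012, -0.0002, -0.0005], 0], [[0, 0, -0.003], [0.016, -0.0002, -0.0005], 0], [[0, 0, -0.003], [0.02, -0.0002, -0.0005], 0], [[0, 0, -0.003], [0.024, -0.0002, -0.0005], 0]])

```text
time: 9.58
eef_pos: [0.5409, -0.2571, 0.2223]
tcp_rot: [-0.473, 0.524, -0.452, 0.545]
contact_force: [0.9, 2.4, 5.1]
opening: 0.094
```

```bash
python3 - <<'E'
from h import *
st()
p=ctrl.get_state()["eef_pos"];b=barpt(p[1]+0.007);q,Rm=tcp_for(b);delta(q,Rm)
c=cam("wrist");cv2.imwrite("pics/wrist9.png",c["pixels"])
E
```

```text
t 9.58 p [ 0.5409 -0.2571  0.2223] F [0.94 2.38 5.09] M [ 0.976 -0.07  -0.   ] op 0.094 q [-0.66  0.17  1.74  0.12  1.33 -0.74]
[[0.042, -0.002, 0.999], [-0.989, 0.144, 0.041], [-0.144, -0.99, 0.004]]
t 9.58 turn [-0.0043, -0.0004, -0.0048] deg 0.4 shift [-0.0001, 0.0003, -0.0008]
```

View pics/wrist9.png

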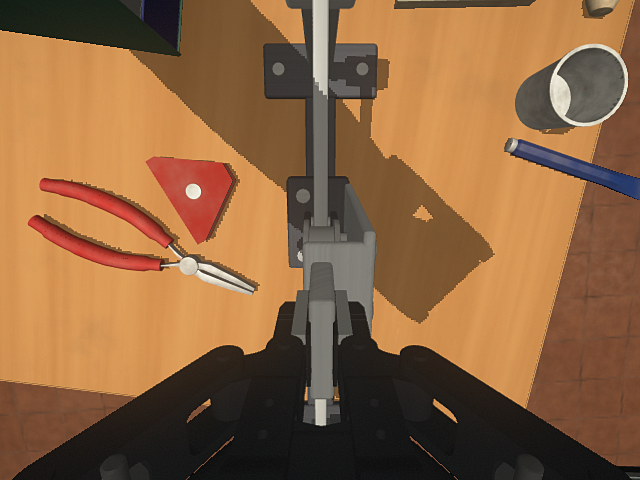

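On the bar (col 320) with the gate still pressing. Continuing about 21 mm more.

Request:
jog_arm(deltas=[[[0, 0, -0.004], [0.004, 0, -0.0003], 0], [[0, 0, -0.005], [0.008, 0, -0.0003], 0], [[0, 0, -0.005], [0.012, 0, -0.0003], 0], [[0, 0, -0.005], [0.016, 0, -0.0003], 0], [[0, 0, -0.005], [0.02, 0, -0.0003], 0], [[0, 0, -0.005], [0.021, 0, -0.0003], 0]])

```text
time: 10.13
eef_pos: [0.5417, -0.28, 0.2192]
tcp_rot: [-0.474, 0.522, -0.455, 0.544]
contact_force: [-0.2, 0.0, 4.2]
opening: 0.091
```

```bash
python3 - <<'E'
from h import *
st()
p=ctrl.get_state()["eef_pos"];b=barpt(p[1]+0.007);q,Rm=tcp_for(b);delta(q,Rm)
c=cam("wrist");cv2.imwrite("pics/wrist10.png",c["pixels"][0:330]);W=pts(c)
E
```

```text
t 10.13 p [ 0.5417 -0.28    0.2192] F [-0.17  0.01  4.21] M [ 0.027 -0.144 -0.015] op 0.091 q [-0.69  0.19  1.72  0.11  1.32 -0.76]
[[0.041, -0.0, 0.999], [-0.99, 0.136, 0.04], [-0.136, -0.991, 0.005]]
t 10.13 turn [-0.0054, -0.0014, 0.0032] deg 0.4 shift [-0.0, 0.0005, -0.0007]
```

View pics/wrist10.png

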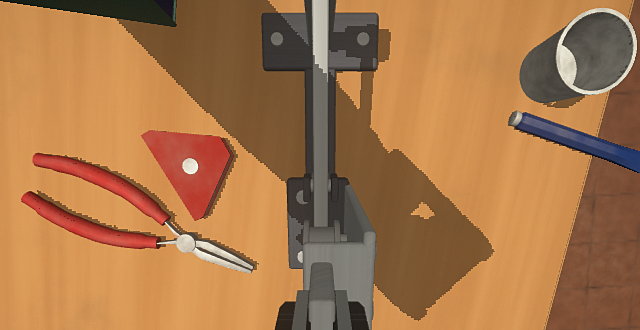

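The gate force is gone (Fy≈0, moment≈0) and the tread is about 50 mm past the hinge. Releasing now.

Request:
jog_arm(deltas=[[[0, 0, 0], [0, -0.0003, -0.0003], 0.5], [[0, 0, 0], [0, -0.0003, -0.0003], 0.6], [[0, 0, 0], [0, -0.0003, -0.0003], 0.6], [[0, 0, 0], [0, -0.0003, -0.0003], 0.6], [[0, 0, 0], [0, -0.015, 0], 0.6], [[0, 0, 0], [0, -0.04, 0], 0.6], [[0, 0, 0], [0, -0.07, 0], 0.6], [[0, 0, 0], [0, -0.1, 0], 0.6]])

```text
time: 10.85
eef_pos: [0.5412, -0.293, 0.318]
tcp_rot: [-0.474, 0.523, -0.454, 0.544]
contact_force: [-0.0, 0.1, -0.6]
opening: 0.601
```

```bash
python3 - <<'E'
from h import *
st()
for n in("wrist","top"):
    c=cam(n);k=c["pixels"];W=pts(c);np.savez(f"pics/{n}11.npz",**c)
    cv2.imwrite(f"pics/{n}11.png",k if n=="wrist" else cv2.resize(k[190:300,375:530],None,fx=5,fy=5,interpolation=cv2.INTER_CUBIC))
st()
E
```

```text
t 10.85 p [ 0.5412 -0.293   0.318 ] F [-0.    0.09 -0.56] M [-0.062 -0.058  0.038] op 0.601 q [-0.7   0.14  1.59  0.1   1.5  -0.76]
[[0.041, -0.003, 0.999], [-0.99, 0.138, 0.041], [-0.138, -0.99, 0.003]]
t 10.95 p [ 0.5434 -0.2952  0.325 ] F [0.27 0.15 0.88] M [-0.007 -0.004 -0.017] op 0.6 q [-0.7   0.14  1.58  0.1   1.5  -0.76]
[[0.042, 0.008, 0.999], [-0.991, 0.129, 0.04], [-0.129, -0.992, 0.013]]
```

View pics/wrist11.png

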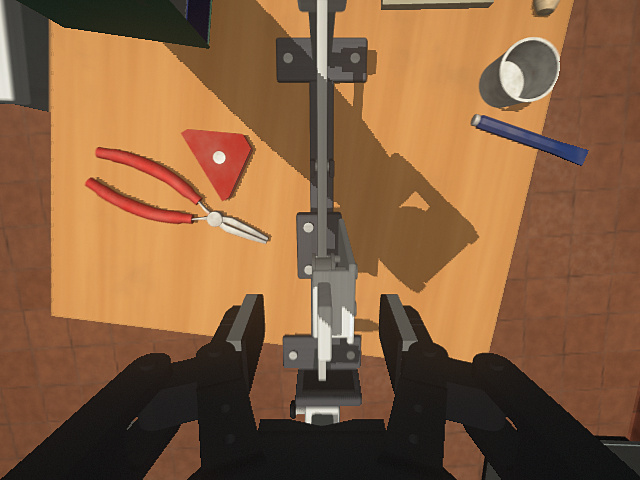

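View pics/top11.png

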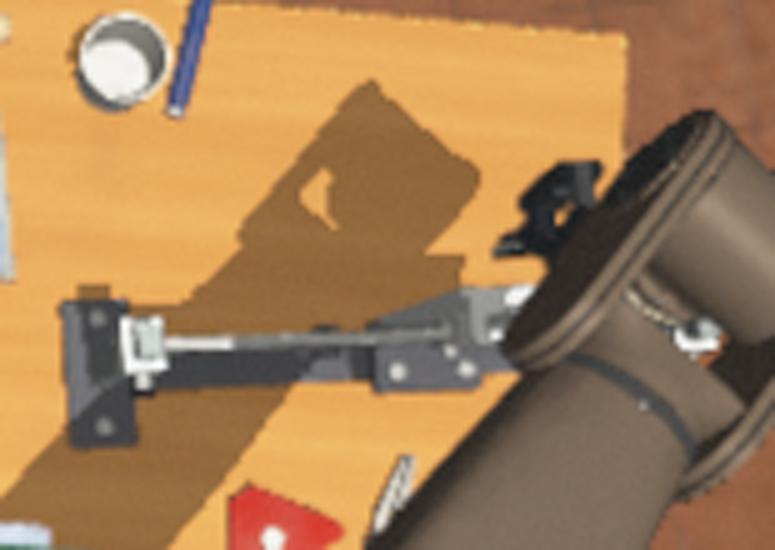

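It's rolling down the bar (tab at (322,320) in the wrist view). Clearing the arm upwards and uphill, and giving it time to roll.

Request:
jog_arm(deltas=[[[0, 0, 0], [0, -0.03, 0], 0.6], [[0, 0, 0], [-0.02, -0.06, 0], 0.6], [[0, 0, 0], [-0.05, -0.08, 0], 0.6], [[0, 0, 0], [-0.08, -0.09, 0], 0.6], [[0, 0, 0], [-0.11, -0.09, 0], 0.6], [[0, 0, 0], [-0.14, -0.09, 0], 0.6], [[0, 0, 0], [-0.14, -0.09, 0], 0.6], [[0, 0, 0], [-0.14, -0.09, 0], 0.6], [[0, 0, 0], [-0.14, -0.09, 0], 0.6], [[0, 0, 0], [-0.14, -0.09, 0], 0.6]])

```text
time: 11.78
eef_pos: [0.5367, -0.1688, 0.4309]
tcp_rot: [-0.474, 0.519, -0.459, 0.544]
contact_force: [-0.2, -0.9, -0.4]
opening: 0.6
```

```bash
python3 - <<'E'
from h import *
st()
for n in("wrist","top"):
    c=cam(n);k=c["pixels"];W=pts(c);np.savez(f"pics/{n}12.npz",**c)
    cv2.imwrite(f"pics/{n}12.png",k if n=="wrist" else cv2.resize(k[190:300,375:530],None,fx=5,fy=5,interpolation=cv2.INTER_CUBIC))
E
```

```text
t 11.78 p [ 0.5367 -0.1688  0.4309] F [-0.17 -0.88 -0.39] M [-0.068 -0.05   0.058] op 0.6 q [-0.54 -0.02  1.57  0.12  1.66 -0.57]
[[0.04, 0.006, 0.999], [-0.991, 0.13, 0.039], [-0.129, -0.992, 0.011]]
```

View pics/wrist12.png

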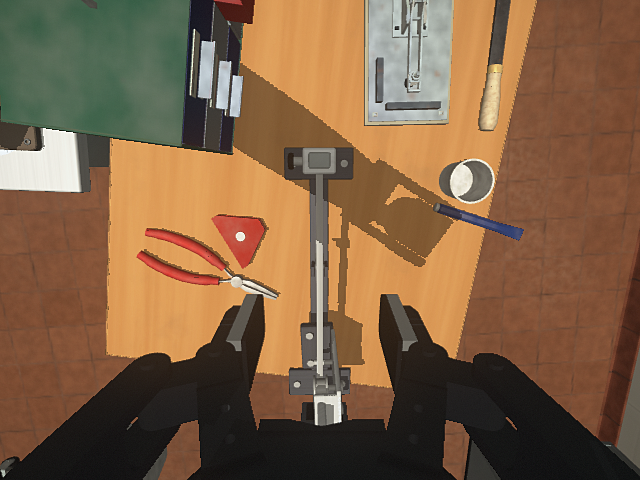

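View pics/top12.png

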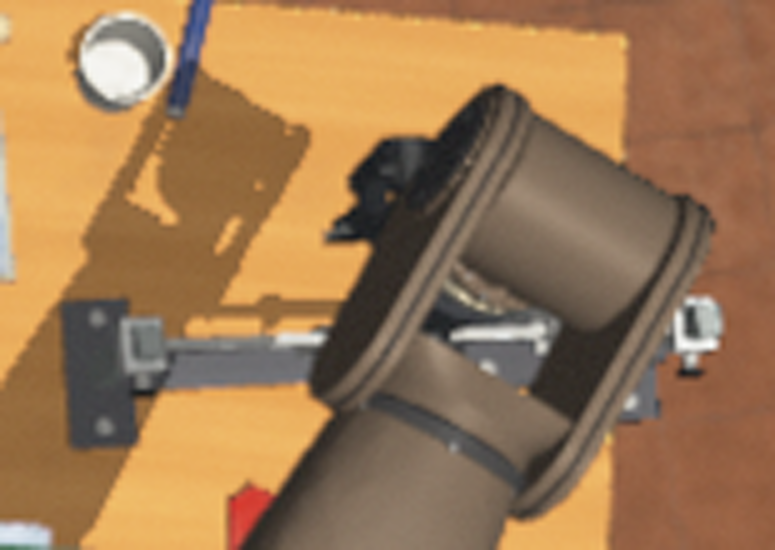

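Hanger at low end, but it's partly hidden by the arm. I'll move the arm back towards +y and the robot, then look again.

Request:
jog_arm(deltas=[[[0, 0, 0], [-0.04, 0, 0], 0.6], [[0, 0, 0], [-0.08, 0, 0], 0.6], [[0, 0, 0], [-0.12, 0, 0], 0.6], [[0, 0, 0], [-0.16, 0, 0], 0.6], [[0, 0, 0], [-0.2, 0, 0], 0.6], [[0, 0, 0], [-0.24, 0, 0], 0.6], [[0, 0, 0], [-0.27, 0, 0], 0.6], [[0, 0, 0], [-0.27, 0, 0], 0.6], [[0, 0, 0], [-0.27, 0, 0], 0.6]])

```text
time: 12.63
eef_pos: [0.5261, 0.099, 0.4661]
tcp_rot: [-0.475, 0.519, -0.458, 0.544]
contact_force: [0.6, -0.8, -1.1]
opening: 0.599
```

```bash
python3 - <<'E'
from h import *
st()
for n in("top","scene"):
    c=cam(n);k=c["pixels"];W=pts(c)
    cv2.imwrite(f"pics/{n}13.png",cv2.resize(k[190:300,375:530] if n=="top" else k[130:300,280:440],None,fx=4.5,fy=3.5 if 0 else 4.5 if n=="top" else 3.5) if n=="top" else cv2.resize(k[130:300,280:440],None,fx=3.5,fy=3.5))
    if n=="top":
        for rep in range(2):
            q=W[235:275,440:512].reshape(-1,3);t=q[q[:,2]>.19]
            print("tab-ish",len(t),t.mean(0).round(4),t.min(0).round(3),t.max(0).round(3),t[:,2].max())
            if rep==0: W=pts(cam("top"))
st()
E
```

```text
t 12.63 p [0.5261 0.099  0.4661] F [ 0.63 -0.77 -1.12] M [-0.086 -0.005  0.021] op 0.599 q [-0.07 -0.12  1.6   0.13  1.67 -0.09]
[[0.042, 0.006, 0.999], [-0.991, 0.129, 0.041], [-0.129, -0.992, 0.012]]
tab-ish 148 [ 0.5525 -0.3973  0.2071] [ 0.539 -0.433  0.19 ] [ 0.573 -0.365  0.239] 0.23858234728306682
tab-ish 149 [ 0.5525 -0.3983  0.2071] [ 0.539 -0.433  0.19 ] [ 0.573 -0.363  0.238] 0.23840499639775747
t 12.78 p [0.5263 0.097  0.4653] F [-0.07  0.36 -0.13] M [-0.084  0.053  0.018] op 0.598 q [-0.07 -0.12  1.6   0.13  1.67 -0.09]
[[0.038, 0.006, 0.999], [-0.991, 0.129, 0.037], [-0.129, -0.992, 0.01]]
```

View pics/top13.png

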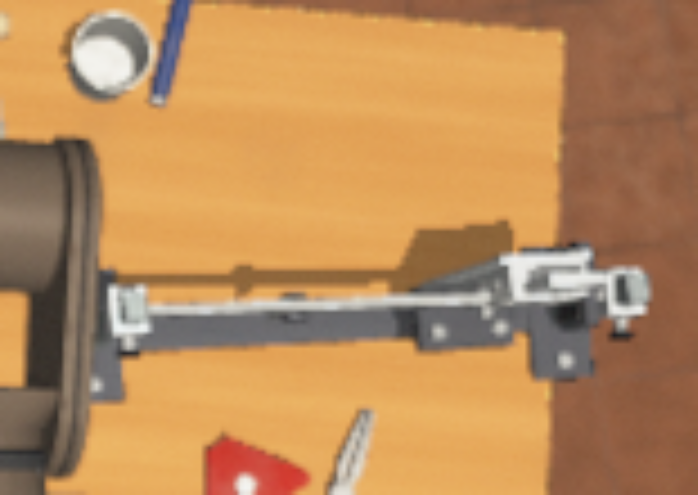

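View pics/scene13.png

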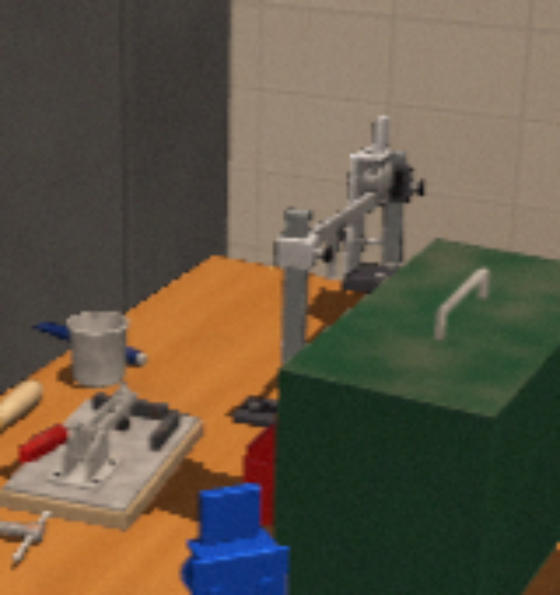

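Request:
jog_arm(deltas=[[[0, 0, 0], [0, 0, 0], 0.6], [[0, 0, 0], [0, 0, 0], 0.6], [[0, 0, 0], [0, 0, 0], 0.6], [[0, 0, 0], [0, 0, 0], 0.6], [[0, 0, 0], [0, 0, 0], 0.6], [[0, 0, 0], [0, 0, 0], 0.6], [[0, 0, 0], [0, 0, 0], 0.6], [[0, 0, 0], [0, 0, 0], 0.6]])

```text
time: 13.45
eef_pos: [0.5263, 0.0971, 0.4654]
tcp_rot: [-0.474, 0.52, -0.459, 0.543]
contact_force: [-0.1, 0.3, 0.4]
opening: 0.599
```

```bash
python3 - <<'E'
from h import *
for i in range(2):
    c=cam("top");W=pts(c);q=W[235:275,440:512].reshape(-1,3);t=q[q[:,2]>.222]
    print(len(t),t.mean(0).round(4),t.min(0).round(3),t.max(0).round(3))
    t=q[(q[:,2]>.18)&(q[:,2]<.206)&(q[:,0]>.55)];print("bridge",t.mean(0).round(4),t.min(0).round(3),t.max(0).round(3))
    q=W[255:280,460:495].reshape(-1,3);t=q[(q[:,2]>.03)&(q[:,2]<.09)];print("plate",t.mean(0).round(4),t.min(0).round(3),t.max(0).round(3))
cv2.imwrite("pics/top14.png",cv2.resize(c["pixels"][225:285,455:525],None,fx=9,fy=9,interpolation=cv2.INTER_CUBIC))
E
```

```text
46 [ 0.5481 -0.4081  0.2294] [ 0.542 -0.432  0.222] [ 0.555 -0.388  0.236]
bridge [ 0.5644 -0.3996  0.1899] [ 0.553 -0.436  0.18 ] [ 0.574 -0.365  0.203]
plate [ 0.5327 -0.3809  0.056 ] [ 0.513 -0.427  0.035] [ 0.561 -0.344  0.07 ]
46 [ 0.548  -0.4085  0.2292] [ 0.542 -0.434  0.222] [ 0.555 -0.387  0.236]
bridge [ 0.5643 -0.4     0.1902] [ 0.55  -0.436  0.18 ] [ 0.573 -0.365  0.202]
plate [ 0.5328 -0.3811  0.0568] [ 0.514 -0.424  0.044] [ 0.561 -0.345  0.09 ]
```

View pics/top14.png

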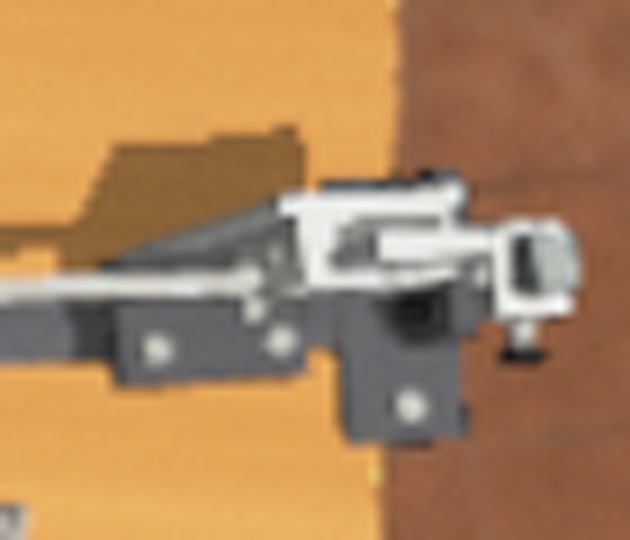

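The hanger is seated at the low stop and hasn't moved between looks about 1 s apart. Handing in.

```bash
python3 -c "
from plant import ctrl
print(ctrl.sign_off())"
```

```text
the job is handed in; nothing more can be done
None
```

I hooked the small grey hanger onto the upper end of the bar, pushed it past the gate and let go. It rolled by itself to the stop at the low end. I handed the job in at about 13.6 s.

- **Setting down:** I felt the wheels touch the bar within 1 mm of the height the cameras gave. The bar is about 8 mm lower than nominal. The reading settled at about 6–7 N on the bar, including the hanger's weight.
- **Pushing and release:** The load on the bar stayed at about 11 N or less. The gate pushed back with a steady 2–3 N at the points I read, then dropped to zero. I let go with the tread about 50 mm past the gate hinge.
- **Last checks:** The hanger hung along the bar's slope, with its tread at y ≈ -0.398. The tab top was at z ≈ 0.23 m, as expected for a seated hanger, and it did not move between looks about 1 s apart. The arm was well clear and read no contact force.
- **Not fully checked:** I judged the resting place at the stop only from a rough estimate of the stand's centre (about -0.29 in y), which agrees to within a few millimetres. The cup and magnet looked unmoved in the later pictures. I took no last close look at the pot, but the arm did not go near it after the grasp.

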